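# Blow off the inlet valve and hold it half open with the air pen

## Task

Take the air pen out of its stand and hold it still and upright for two seconds with its nozzle about 3 cm above the middle of the inlet valve's cap (the wide dished one), to blow the dust out of the dish. Then press the cap down with the nozzle to half its 16 mm stroke and finish there, the pen still gripped and upright and keeping the valve half open: do not let go. Do not press the narrow vent valve, and leave the other things on the bench where they are.

Things in the scene. Friction and masses are not known exactly. Their poses are not given: they have to be found in the camera images.
- pen: cordless air pen, upright, nozzle down, in the stand; about 0.15 kg. Origin at the nozzle's tip, +z up to its handle. Nozzle 10 mm across up to z = 20 mm, neck 18 mm across from 28 to 62 mm, then a white square handle 26 x 26 mm (sides along its x and y) from 62 to 152 mm. In the stand the tip is 8 mm above the bench, the whole handle above the stand
- pen_grip (a point): the point on the pen's axis to grip at, 115 mm above the tip, in the handle; axes as the pen's
- stand: grey pen stand, fixed, 80 x 80 x 70 mm tall, with a hole 24 mm across, 66 mm deep, in the middle of its top; the pen's neck hangs in it, the handle's shoulder rests on the top, and the pen lifts straight out (62 mm). Origin at the centre of its underside
- inlet_block: fixed aluminium valve block 80 x 70 x 50 mm tall of the inlet valve, with a collar 42 mm across on top to 62 mm; origin at the centre of its underside, z up
- inlet_seat (a point): centre of the dish floor of the inlet valve's cap, 87 mm above the bench with the valve up; it moves down with the cap. The cap is the wide, round steel dish, 40 mm across outside, 32 mm inside, its rim 6 mm above the dish floor; it slides straight down on a stem 16 mm thick
- inlet_stem (a joint): how far the inlet valve is pressed down, m: 0 up, 0.016 fully in. A spring pushes it back up: about 2 N at the start, rising by 0.5 N per mm (6 N half way, 10 N fully in). A dark 2 mm ring on the stem has its upper edge 8 mm above the collar when the valve is up: half way is when it has just sunk into the collar
- vent_block: fixed valve block of the vent valve, the same as the inlet's block
- vent_seat (a point): centre of the top of the vent valve's cap, the narrow one: a plain flat-topped steel button 22 mm across, 96 mm above the bench. Not to be pressed
- vent_stem (a joint): how far the vent valve is pressed down, m: 0 up, 0.016 fully in; same spring
- carrier: clear plastic disc, 100 mm across, 8 mm thick, with a glass chip and four dark studs on top; loose bystander; origin at the centre of its underside
- vial: small capped jar, 32 mm across, 60 mm tall; loose bystander; origin at the centre of its underside
- jar: small amber jar, 36 mm across, 55 mm tall; loose bystander; origin at the centre of its underside
- reagent: amber bottle, 70 mm across, 140 mm tall; loose bystander; origin at the centre of its underside
- chip_box: flat clear box 90 x 60 x 30 mm; loose bystander; origin at the centre of its underside
- driver: screwdriver, 150 mm long, lying on the bench; loose bystander
There are look-alikes about, which are no part of the job. What is shaped like the vent_block but yellow is not meant.

How it is judged (in metres and radians):
On the way:
1. the pen is held still and upright, its nozzle 15 to 50 mm above the inlet cap's dish, within 15 mm of its middle, the valve not yet pressed, for 1 s (contact force between the fingers and pen above 2 N and angle between pen's own z axis and vertical below 0.2 rad and horizontal distance between pen and inlet_seat below 0.015 m and z of pen in the frame of inlet_seat between 0.015 and 0.05 m and linear speed of pen below 0.03 m/s and value of joint inlet_stem below 0.0015 m), for 1 s.
At the end, for the whole second after the job is handed in: The robot is still gripping the pen (over 2 N), upright within 0.2 rad, its nozzle in the inlet cap's dish (within 16 mm of the middle) and alone pressing it with over 2 N, the inlet valve held at 5 to 11 mm of its 16 mm stroke, at rest, through the last second; the vent valve is up (contact force between the fingers and pen above 2 N and angle between pen's own z axis and vertical below 0.2 rad and value of joint inlet_stem between 0.005 and 0.011 m and contact force between pen and inlet_block above 2 N and contact force between each of the fingers, the arm and inlet_block below 0.5 N and horizontal distance between pen and inlet_seat below 0.016 m and linear speed of pen below 0.03 m/s and value of joint vent_stem below 0.003 m); the arm keeps its last pose, push and grip.
It fails at once if the vent valve is pressed by more than 3 mm (value of joint vent_stem above 0.003 m).
It fails at once if a bystander is moved by more than 30 mm (distance of any of carrier, vial, jar, reagent, chip_box, driver from where it was at the start of the episode above 0.03 m).
It also fails if it takes over 45 s, if anything falls off the work surface, if the arm or the gripper's body presses on something with over 40 N, if the wrist force passes 120 N, or if a joint passes its speed limit or range.

## Robot

A 6-joint arm with a two-finger parallel gripper is mounted at the origin on the work surface. World frame = base frame: x ahead of the robot, y to its left, z up, the work surface at z = 0. Lengths are in mm, angles in rad, forces in N, time in s.
With the tool pointing down it reaches from about 300 to 850 mm from the base axis. Payload 4.2 kg.
Tool frame: the origin (TCP) lies on the centre line of the jaws, within the pads' length; the fingertips stand 17 mm ahead of it and the grasp point (between the pads) lies 2 mm behind it; z points along the fingers, y is the line along which they close (so a half turn about z gives the same grasp; the last joint's range is limited). The gripper opens to 91 mm and grips with 3 to 60 N. Pads are 32 mm wide; open, the fingers measure 118 mm over their backs; the gripper's body (76 mm by 178 mm) begins 60 mm behind the grasp point.
Start: joints at [1.091, 0.32, 1.565, -0, 1.257, -0.02], TCP at [255.171, 515.295, 230.976] pointing down, gripper open.
Joint ranges: [-3.11, 3.11], [-0.84, 2.01], [0.21, 2.61], [-1.34, 4.49], [0.05, 2.63], [-2.56, 2.56]. Speed limits (rad/s): [2.57, 2.57, 3.14, 3.14, 3.14, 3.14].

## Interface

Orientations are given as [roll, pitch, yaw] about the fixed x, y, z axes, in that order (R = Rz(yaw) Ry(pitch) Rx(roll)).
In Python, from rig import r gives the robot as it stands.
- The arm moves only by the tool drive_tool, never from a script. Its argument "deltas" is one flat list of numbers, 7 for each row, row after row: the opening, from 0 (shut) to 1 (fully open), then the shift along the world's x, y, z in mm, then the turn, a rotation vector about the world's x, y, z in rad. A call has exactly 5 rows; each row shifts and turns the commanded pose from where the row before left it; what a row does not reach is not made up. A row lasts 1/10 s, in which the tool goes at most 50 mm and 8.59 degrees, less where a joint would pass 70% of its speed; a pose out of reach is approached as far as the arm can. A call with a gripper value outside its range is refused whole. The fingers move at their own pace and stop on an object; "newtons" is the grip in N (left out, the last holds). Time passes only in rows, so rows that do not move let the fingers close, or fill a call up. It gives the time, the measured TCP pose, the force, the opening and the grip force at its end, in the units of the state.
- r.get_obs(): the state, without advancing time (a new reading comes with each control period).
- r.snapshot(name): name is "scene" or "side" or "wrist"; returns a dict with "image" (384x512x3 uint8, blue, green, red), "range_z" (384x512 float32, mm along the optical axis (not along the pixel's ray), 0 where there is no reading), "intrinsics" (3x3 intrinsics, pixels), "R" (3x3) and "t" (3): a world point X has camera coordinates R X + t. Camera axes: x right, y down, z forward; pixel columns grow to the right and rows downward; lengths in mm; the calibration is good to about 2 mm. A picture is of the moment at which its call begins.
- r.job_done(): hands the job in; it is judged then, once.
The state is a dict: "time": time; "joint_positions": joint angles; "qvel": joint speeds; "effort": joint torques, N m; "position": TCP position; "eef_rot": TCP orientation; "ft_force": force on the tool from outside, world axes, zero at the start; "wrist_torque": the same for the moment, N m; "finger_gap": opening from 0.0 (shut) to 1.0 (fully open); "finger_force": force on a finger pad.
Only numpy, scipy, OpenCV 4.12 (cv2) and the standard library are available. Lean on these libraries where they do the work, as an engineer would, in place of code of your own. Each camera call takes 0.05 s, during which the arm holds its last target. There are 200 camera calls.

## Working session

There is one attempt and no reset: what is moved stays moved. The work goes in short steps, Python scripts to look and compute and a tool call to move; the robot and the scene stay as the last step left them, time stands still between calls to the robot, and variables do not carry over. Pictures are saved under pics/ and viewed, at most 10 in all, crops included, and the job is handed in when it is done.

Besides the shell and the picture viewer there is one more tool, called after ">>>" by a JSON object that holds its "api" and its "payload", one argument or row to a line. drive_tool: Moves the arm, as the interface text tells. Its arguments: {"type":"object","properties":{"deltas":{"type":"array"},"newtons":{"type":"number"}},"required":["deltas"]}

```bash
mkdir -p pics
cat > h.py <<'E'
import numpy as np, cv2
from rig import r
def cloud(s):
    K,R,t=np.array(s["intrinsics"]),np.array(s["R"]),np.array(s["t"])
    z=s["range_z"]; v,u=np.indices(z.shape)
    c=np.stack([(u-K[0,2])/K[0,0]*z,(v-K[1,2])/K[1,1]*z,z],-1)
    w=(c-t)@R; w[z==0]=np.nan
    return w
E
python3 - <<'E'
from h import *
o=r.get_obs();print(o)
ims=[]
for n in("scene","side"):
    s=r.snapshot(n);np.savez(n+".npz",**s);print(n,np.array(s["R"]).round(2).tolist(),s["t"],s["intrinsics"]);
    cv2.imwrite(f"pics/{n}0.png",cv2.resize(s["image"],(800,600),interpolation=cv2.INTER_CUBIC))
E
```

```text
{'time': 0.0, 'joint_positions': array([ 1.09101609e+00,  3.20274630e-01,  1.56568762e+00, -1.87086631e-05,
        1.25737951e+00, -1.99952557e-02]), 'qvel': array([-0.00101277,  0.000586  , -0.00226207, -0.00099511,  0.00032762,
        0.00015124]), 'effort': array([-9.18880323e-04, -4.12445748e+01, -2.31980091e+01,  7.26771913e-02,
        4.55685973e-02, -1.54799482e-04]), 'position': array([254.94049318, 514.85968829, 230.12683442]), 'eef_rot': array([-3.13984353e+00, -1.71880551e-05,  2.68181344e+00]), 'ft_force': array([ 0.13652981,  0.21075196, -0.38898041]), 'wrist_torque': array([-0.01520818, -0.00915768, -0.00896613]), 'finger_force': 0.0, 'finger_gap': 0.9971518600030136}
scene [[-0.8, 0.6, 0.01], [0.46, 0.62, -0.64], [-0.39, -0.51, -0.77]] [ 445.57680374 -191.2410746  1226.23009516] [[373.12078057   0.         253.54200019]
 [  0.         373.12078057 192.61260896]
 [  0.           0.           1.        ]]
side [[0.82, -0.57, -0.01], [-0.39, -0.55, -0.74], [0.41, 0.61, -0.68]] [-449.99726134  300.39143691  806.47992558] [[418.89232301   0.         256.39012916]
 [  0.         418.89232301 190.45431159]
 [  0.           0.           1.        ]]
```

View pics/scene0.png

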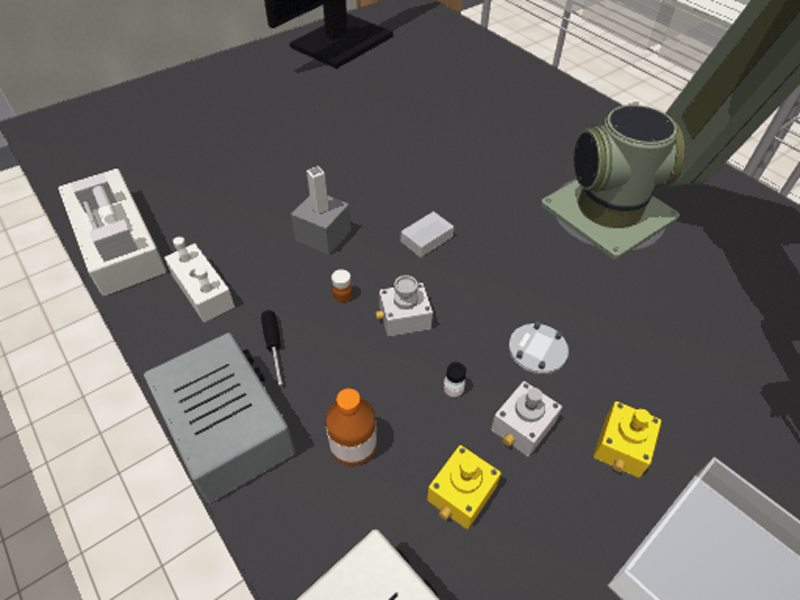

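View pics/side0.png

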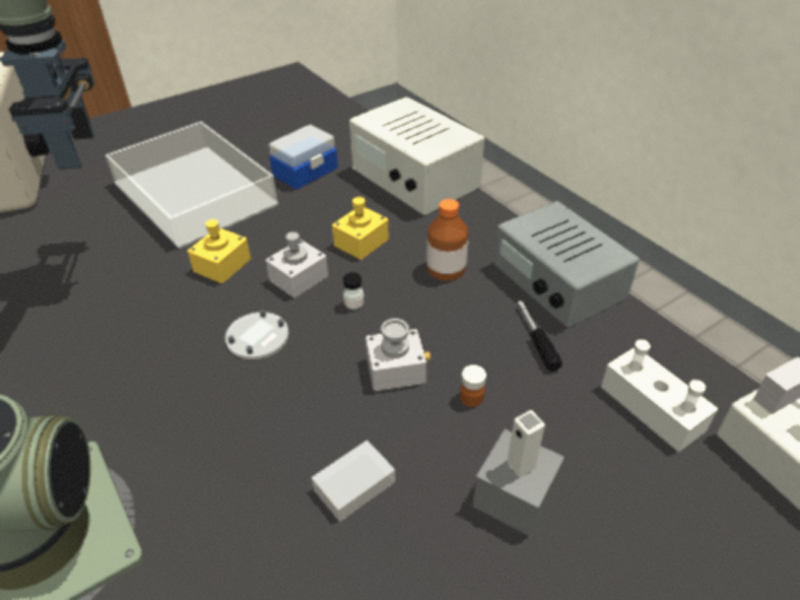

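Scene image (800x600): the pen is at (317,190), in the grey stand. The candidates for the inlet are:
- (405,300): silver block with a wide dish
- (527,415): silver block with a narrow button, which is the vent
- (463,480) and (630,430): yellow blocks, not meant
- (200,280): white two-post unit

By the description the inlet is (405,300), which is (395,350) in the side view. Next I'll measure it and check a crop.

Run:
```python
from h import *
crops=[]
D={}
for n in("scene","side"):
    s=dict(np.load(n+".npz"));w=cloud(s);D[n]=(s,w)
    for nm,px in dict(pen={"scene":(316,190),"side":(525,450)},cap={"scene":(405,285),"side":(395,328)},vent={"scene":(534,396),"side":(293,240)})[0:0] if 0 else dict(pen={"scene":(316,190),"side":(525,450)},cap={"scene":(405,285),"side":(395,328)},vent={"scene":(534,396),"side":(293,240)}).items():
        u,v=int(px[n][0]*.64),int(px[n][1]*.64); c=np.nanmedian(w[v-2:v+3,u-2:u+3].reshape(-1,3),0)
        print(n,nm,c.round(1))
        d=np.linalg.norm(w[...,:2]-c[:2],axis=-1)
        lo,hi=dict(pen=(85,153),cap=(78,100),vent=(90,104))[nm]
        for a,b in [(lo,hi)]+([(153,168),(62,76)] if nm=="pen" else [(44,56)]):
            m=(d<65)&(w[...,2]>a)&(w[...,2]<b)
            if m.sum()<4: continue
            p=w[m]; rect=cv2.minAreaRect(p[:,:2].astype(np.float32))
            print("  z",a,b,m.sum(),"med z",np.median(p[:,2]).round(1),"rect",np.round(rect[0],1),np.round(rect[1],1),round(rect[2],1))
    for nm,px in dict(pen={"scene":(316,200),"side":(523,455)},cap={"scene":(405,300),"side":(395,345)}).items():
        u,v=int(px[n][0]*.64),int(px[n][1]*.64)
        crops.append(cv2.resize(s["image"][v-36:v+36,u-36:u+36],(300,300),interpolation=cv2.INTER_CUBIC))
cv2.imwrite("pics/crop.png",np.vstack([np.hstack(crops[:2]),np.hstack(crops[2:])]))
```

```text
scene pen [ 530.9 -281.2  127.2]
  z 85 153 204 med z 120.7 rect [ 529.1 -285.4] [20.7 34.1] 44.1
  z 153 168 65 med z 158.7 rect [ 522.9 -291.9] [25.  28.7] 1.2
  z 62 76 418 med z 68.8 rect [ 522.3 -292.4] [84.  82.5] 23.5
scene cap [517.9 -28.8  86.4]
  z 78 100 172 med z 87.4 rect [519.4 -26.8] [39.4 36.5] 52.8
  z 44 56 432 med z 49.1 rect [519.2 -25.1] [71.7 80. ] 65.4
scene vent [502.7 252.3  95.1]
  z 90 104 75 med z 94.9 rect [499.8 251.9] [20.  19.7] 5.4
  z 44 56 654 med z 49.4 rect [500.  251.4] [81.3 70.2] 11.9
side pen [ 510.7 -304.3  127.2]
  z 85 153 419 med z 120.7 rect [ 516.3 -298.7] [19.8 34.1] 42.4
  z 153 168 209 med z 160.2 rect [ 522.  -292.9] [27.4 27.6] 0.1
  z 62 76 1258 med z 70.2 rect [ 522.3 -292.9] [82.6 81.1] 24.4
side cap [522.6 -20.2  86.8]
  z 78 100 224 med z 89.0 rect [518.6 -28.2] [39.4 38.4] 55.2
  z 44 56 558 med z 50.3 rect [518.7 -27. ] [72.8 79.7] 65.7
side vent [496.3 243.1  95.6]
  z 90 104 46 med z 96.1 rect [499.7 248.8] [20.8 20.6] 83.5
  z 44 56 383 med z 50.5 rect [499.6 249.5] [81.2 71.7] 10.6
```

View pics/crop.png

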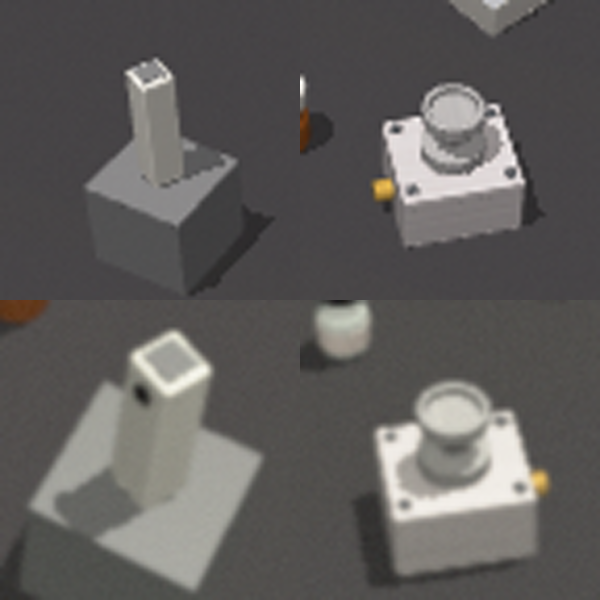

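The crops confirm both choices: the pen's white handle in the grey stand, and a wide, hollow dish cap on a silver block. Measured positions are pen (522.5, -292.5) with handle yaw ≈ 0, and inlet (519, -27). Moving above the pen.

>>> {"api": "drive_tool", "payload": {
  "deltas": [1,13.4,-40.4,0,0,0,-0.0555,1,13.4,-40.4,0,0,0,-0.0555,1,13.4,-40.4,0,0,0,-0.0555,1,13.4,-40.4,0,0,0,-0.0555,1,13.4,-40.4,0,0,0,-0.0555],
  "newtons": 25
}}

```text
time: 0.6
position: [322.2, 311.5, 230.6]
eef_rot: [-3.141, 0.0, 2.403]
ft_force: [0.7, -0.1, -0.1]
finger_gap: 0.999
finger_force: 0.0
```

>>> {"api": "drive_tool", "payload": {
  "deltas": [1,13.4,-40.4,0,0,0,-0.0555,1,13.4,-40.4,0,0,0,-0.0555,1,13.4,-40.4,0,0,0,-0.0555,1,13.4,-40.4,0,0,0,-0.0555,1,13.4,-40.4,0,0,0,-0.0555]
}}

```text
time: 1.1
position: [389.1, 109.6, 230.9]
eef_rot: [3.142, -0.0, 2.125]
ft_force: [0.7, 0.3, -0.5]
finger_gap: 1.0
finger_force: 0.0
```

>>> {"api": "drive_tool", "payload": {
  "deltas": [1,13.4,-40.4,0,0,0,-0.0555,1,13.4,-40.4,0,0,0,-0.0555,1,13.4,-40.4,0,0,0,-0.0555,1,13.4,-40.4,0,0,0,-0.0555,1,13.4,-40.4,0,0,0,-0.0555]
}}

```text
time: 1.6
position: [456.2, -92.5, 230.8]
eef_rot: [-3.141, -0.0, 1.847]
ft_force: [0.7, 0.5, -0.5]
finger_gap: 1.004
finger_force: 0.0
```

>>> {"api": "drive_tool", "payload": {
  "deltas": [1,13.4,-40.4,0,0,0,-0.0555,1,13.4,-40.4,0,0,0,-0.0555,1,13.4,-40.4,0,0,0,-0.0555,1,13.4,-40.4,0,0,0,-0.0555,1,13.4,-40.4,0,0,0,-0.0555]
}}

```text
time: 2.1
position: [523.2, -294.4, 230.5]
eef_rot: [-3.141, -0.001, 1.569]
ft_force: [0.5, 1.2, 0.4]
finger_gap: 1.001
finger_force: 0.0
```

>>> {"api": "drive_tool", "payload": {
  "deltas": [1,0,0,0,0,0,0,1,0,0,0,0,0,0,1,0,0,0,0,0,0,1,0,0,0,0,0,0,1,0,0,0,0,0,0]
}}

```text
time: 2.6
position: [523.0, -291.6, 231.3]
eef_rot: [3.141, 0.0, 1.573]
ft_force: [0.7, 0.3, 0.1]
finger_gap: 0.999
finger_force: 0.0
```

>>> {"api": "drive_tool", "payload": {
  "deltas": [1,0,-0.5,-30,0,0,0,1,0,0,-30,0,0,0,1,0,0,-30,0,0,0,1,0,0,-20,0,0,0,1,0,0,0,0,0,0]
}}

```text
time: 3.1
position: [521.4, -291.5, 118.3]
eef_rot: [-3.136, -0.003, 1.573]
ft_force: [-0.7, 0.2, -0.3]
finger_gap: 0.998
finger_force: 0.0
```

>>> {"api": "drive_tool", "payload": {
  "deltas": [0,0,0,0,0,0,0,0,0,0,0,0,0,0,0,0,0,0,0,0,0,0,0,0,0,0,0,0,0,0,0,0,0,0,0]
}}

```text
time: 3.6
position: [523.4, -293.4, 121.6]
eef_rot: [3.141, 0.001, 1.572]
ft_force: [0.0, -0.9, 0.2]
finger_gap: 0.591
finger_force: 0.0
```

>>> {"api": "drive_tool", "payload": {
  "deltas": [0,0,0,0,0,0,0,0,0,0,0,0,0,0,0,0,0,0,0,0,0,0,0,0,0,0,0,0,0,0,0,0,0,0,0]
}}

```text
time: 4.1
position: [523.0, -293.2, 120.9]
eef_rot: [-3.141, -0.0, 1.572]
ft_force: [-0.9, -0.0, 0.2]
finger_gap: 0.286
finger_force: 25.0
```

Gripped: the opening is 26 mm, so the handle is square to the pads. Lifting straight out.

>>> {"api": "drive_tool", "payload": {
  "deltas": [0,0,0,0,0,0,0,0,0,0,10,0,0,0,0,0,0,20,0,0,0,0,0,0,25,0,0,0,0,0,0,25,0,0,0],
  "newtons": 40
}}

```text
time: 4.6
position: [523.1, -293.0, 202.0]
eef_rot: [-3.141, -0.0, 1.572]
ft_force: [0.8, -0.0, -2.0]
finger_gap: 0.283
finger_force: 40.0
```

>>> {"api": "drive_tool", "payload": {
  "deltas": [0,0,0,20,0,0,0,0,0,0,15,0,0,0,0,0,0,5,0,0,0,0,0,0,0,0,0,0,0,0,0,0,0,0,0]
}}

```text
time: 5.1
position: [522.7, -292.9, 240.1]
eef_rot: [-3.14, -0.001, 1.572]
ft_force: [0.1, 0.0, -3.1]
finger_gap: 0.284
finger_force: 40.0
```

Run:
```python
from h import *
a=[]
print(r.get_obs()["position"],r.get_obs()["finger_force"])
for n in("scene","side"):
    s=r.snapshot(n);im=s["image"]
    K,R,t=map(np.array,(s["intrinsics"],s["R"],s["t"]))
    p=K@(R@np.array([522.5,-292.5,160])+t);u,v=(p[:2]/p[2]).astype(int);print(u,v)
    u=np.clip(u,60,452);v=np.clip(v,60,324)
    a.append(cv2.resize(im[v-60:v+60,u-60:u+60],(400,400),interpolation=cv2.INTER_CUBIC))
cv2.imwrite("pics/lift.png",np.hstack(a))
```

```text
[ 522.74236797 -292.91452492  240.10430681] 39.99753713607788
201 108
338 269
```

View pics/lift.png

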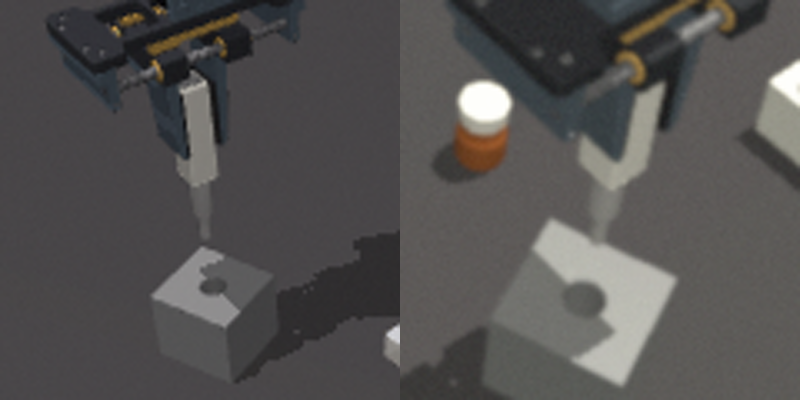

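The pictures show the pen out of the stand and upright in the jaws, tip at left-panel pixel (205,238), with the stand hole empty. Carrying it to the inlet.

>>> {"api": "drive_tool", "payload": {
  "deltas": [0,0,15,0,0,0,0,0,0,30,0,0,0,0,0,0,40,0,0,0,0,0,-1.5,40,0,0,0,0,0,-2,40,0,0,0,0]
}}

```text
time: 5.7
position: [519.0, -125.7, 240.5]
eef_rot: [-3.141, -0.001, 1.571]
ft_force: [0.5, -0.3, -1.6]
finger_gap: 0.278
finger_force: 40.0
```

>>> {"api": "drive_tool", "payload": {
  "deltas": [0,0,40,0,0,0,0,0,0,30,0,0,0,0,0,0,20,0,0,0,0,0,0,11,0,0,0,0,0,0,0,0,0,0,0]
}}

```text
time: 6.2
position: [519.2, -25.7, 240.8]
eef_rot: [-3.141, -0.0, 1.574]
ft_force: [0.1, -0.3, -1.5]
finger_gap: 0.286
finger_force: 40.0
```

>>> {"api": "drive_tool", "payload": {
  "deltas": [0,0,0,-4,0,0,0,0,0,0,-4,0,0,0,0,0,0,-2,0,0,0,0,0,0,0,0,0,0,0,0,0,0,0,0,0]
}}

```text
time: 6.7
position: [519.7, -27.7, 230.8]
eef_rot: [-3.141, 0.0, 1.571]
ft_force: [-0.2, 0.7, -2.1]
finger_gap: 0.283
finger_force: 40.0
```

Run:
```python
from h import *
a=[]
print(r.get_obs()["position"],r.get_obs()["finger_force"])
for n in("scene","side"):
    s=r.snapshot(n);im=s["image"];np.savez(n+"1.npz",**s);w=cloud(s)
    K,R,t=map(np.array,(s["intrinsics"],s["R"],s["t"]))
    P=lambda X:(lambda p:p[:2]/p[2])(K@(R@np.array(X)+t))
    d=np.linalg.norm(w[...,:2]-[519,-27],axis=-1)
    for lo,hi in((119,136),(147,175),(182,200)):
        m=(d<22)&(w[...,2]>lo)&(w[...,2]<hi); p=w[m]; print(n,lo,hi,m.sum(),np.nanmean(p,0).round(1) if m.sum() else '')
    u,v=P([519,-27,110]).astype(int)
    print(P([519,-27,87])-[u-45,v-45], P([519,-27,117])-[u-45,v-45])
    a.append(cv2.resize(im[v-45:v+45,u-45:u+45],(400,400),interpolation=cv2.INTER_CUBIC))
cv2.imwrite("pics/hover.png",np.hstack(a))
```

```text
[519.71512458 -27.69640223 230.84370608] 39.99757647514343
scene 119 136 16 [521.7 -24.6 128.1]
scene 147 175 58 [524.4 -22.3 160.8]
scene 182 200 70 [526.  -19.7 191.1]
[45.07725206 51.52559025] [45.31042185 43.76143573]
side 119 136 25 [519.7 -30.  127.2]
side 147 175 75 [517.  -32.8 161.3]
side 182 200 98 [515.6 -35.7 191.5]
[45.37043182 52.61747929] [45.12368353 43.06783975]
```

View pics/hover.png

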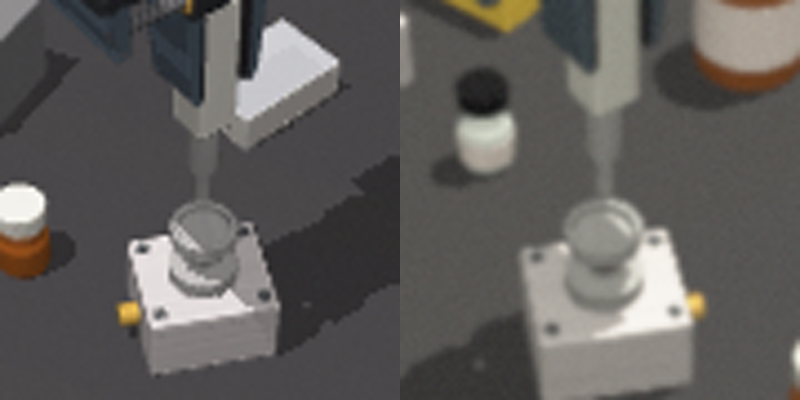

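The nozzle tip (202,198 left; 605,195 right) stands about 30 mm above the dish centre, and the pen is upright. Holding for 2+ s.

>>> {"api": "drive_tool", "payload": {
  "deltas": [0,0,0,0,0,0,0,0,0,0,0,0,0,0,0,0,0,0,0,0,0,0,0,0,0,0,0,0,0,0,0,0,0,0,0]
}}

```text
time: 7.3
position: [519.7, -27.2, 231.0]
eef_rot: [3.141, 0.0, 1.572]
ft_force: [-0.4, -0.2, -2.3]
finger_gap: 0.282
finger_force: 40.0
```

>>> {"api": "drive_tool", "payload": {
  "deltas": [0,0,0,0,0,0,0,0,0,0,0,0,0,0,0,0,0,0,0,0,0,0,0,0,0,0,0,0,0,0,0,0,0,0,0]
}}

```text
time: 7.8
position: [519.7, -27.2, 231.0]
eef_rot: [3.142, 0.0, 1.572]
ft_force: [0.7, 0.2, -1.5]
finger_gap: 0.288
finger_force: 40.0
```

>>> {"api": "drive_tool", "payload": {
  "deltas": [0,0,0,0,0,0,0,0,0,0,0,0,0,0,0,0,0,0,0,0,0,0,0,0,0,0,0,0,0,0,0,0,0,0,0]
}}

```text
time: 8.3
position: [519.7, -27.2, 231.0]
eef_rot: [3.142, -0.0, 1.572]
ft_force: [-0.3, -0.0, -2.6]
finger_gap: 0.282
finger_force: 40.0
```

>>> {"api": "drive_tool", "payload": {
  "deltas": [0,0,0,0,0,0,0,0,0,0,0,0,0,0,0,0,0,0,0,0,0,0,0,0,0,0,0,0,0,0,0,0,0,0,0]
}}

```text
time: 8.8
position: [519.7, -27.2, 231.0]
eef_rot: [3.142, -0.0, 1.572]
ft_force: [-1.1, -0.3, -2.8]
finger_gap: 0.287
finger_force: 40.0
```

>>> {"api": "drive_tool", "payload": {
  "deltas": [0,0,0,0,0,0,0,0,0,0,0,0,0,0,0,0,0,0,0,0,0,0,0,0,0,0,0,0,0,0,0,0,0,0,0]
}}

```text
time: 9.3
position: [519.7, -27.2, 231.0]
eef_rot: [3.141, 0.0, 1.572]
ft_force: [0.3, 0.4, -1.7]
finger_gap: 0.287
finger_force: 40.0
```

>>> {"api": "drive_tool", "payload": {
  "deltas": [0,0,0,-5,0,0,0,0,0,0,-5,0,0,0,0,0,0,-5,0,0,0,0,0,0,-5,0,0,0,0,0,0,-5,0,0,0]
}}

```text
time: 9.8
position: [519.6, -27.2, 205.3]
eef_rot: [-3.141, -0.0, 1.572]
ft_force: [0.0, 0.2, -2.6]
finger_gap: 0.283
finger_force: 40.0
```

>>> {"api": "drive_tool", "payload": {
  "deltas": [0,0,0,-2,0,0,0,0,0,0,-2,0,0,0,0,0,0,-2,0,0,0,0,0,0,-2,0,0,0,0,0,0,0,0,0,0]
}}

```text
time: 10.3
position: [519.8, -27.2, 198.2]
eef_rot: [3.141, 0.0, 1.572]
ft_force: [0.1, 0.2, 1.4]
finger_gap: 0.281
finger_force: 40.0
```

Contact came where expected (about 3.5 N at 198.2). Pressing to half stroke.

>>> {"api": "drive_tool", "payload": {
  "deltas": [0,0,0,-2,0,0,0,0,0,0,-2,0,0,0,0,0,0,-2,0,0,0,0,0,0,0,0,0,0,0,0,0,0,0,0,0]
}}

```text
time: 10.8
position: [519.8, -27.2, 192.3]
eef_rot: [3.141, 0.0, 1.572]
ft_force: [-1.4, -0.5, 4.0]
finger_gap: 0.285
finger_force: 40.0
```

>>> {"api": "drive_tool", "payload": {
  "deltas": [0,0,0,0,0,0,0,0,0,0,0,0,0,0,0,0,0,0,0,0,0,0,0,0,0,0,0,0,0,0,0,0,0,0,0]
}}

```text
time: 11.3
position: [519.8, -27.2, 192.0]
eef_rot: [3.141, 0.0, 1.572]
ft_force: [-0.7, 0.6, 2.8]
finger_gap: 0.286
finger_force: 40.0
```

Run:
```python
from h import *
a=[];f=[]
for n in("scene","side"):
    s=r.snapshot(n);im=s["image"];w=cloud(s);f.append(r.get_obs()["ft_force"][2])
    K,R,t=map(np.array,(s["intrinsics"],s["R"],s["t"]))
    q=K@(R@np.array([519,-27,85.])+t);u,v=(q[:2]/q[2]).astype(int)
    w0=cloud(dict(np.load(n+"1.npz")))
    for k,x in(("before",w0),("now",w)):
        d=np.linalg.norm(x[...,:2]-[519,-27.5],axis=-1)
        p=x[(d>8)&(d<20)&(x[...,2]>70)&(x[...,2]<97)]
        print(n,k,len(p),"z pct",np.percentile(p[:,2],[50,75,90,97]).round(1))
    for lo,hi in((95,98),(120,135),(145,165)):
        d=np.linalg.norm(w[...,:2]-[519,-27],axis=-1);p=w[(d<22)&(w[...,2]>lo)&(w[...,2]<hi)]
        print(n,lo,p.mean(0).round(1) if len(p) else '')
    a.append(cv2.resize(im[v-32:v+32,u-32:u+32],(400,400),interpolation=cv2.INTER_CUBIC))
print(f);cv2.imwrite("pics/press.png",np.hstack(a))
```

```text
scene before 132 z pct [88.4 91.3 92.9 93.6]
scene now 107 z pct [80.1 84.  84.9 86. ]
scene 95 [523.5 -21.7  97. ]
scene 120 [524.5 -21.7 127.4]
scene 145 [525.8 -18.7 155.1]
side before 190 z pct [89.1 92.5 93.7 94.9]
side now 158 z pct [81.6 85.2 86.2 87.2]
side 95 [518.9 -28.6  96.8]
side 120 [516.9 -32.1 127.9]
side 145 [515.8 -35.1 155.2]
[np.float64(3.2521444188291295), np.float64(4.423765876577438)]
```

View pics/press.png

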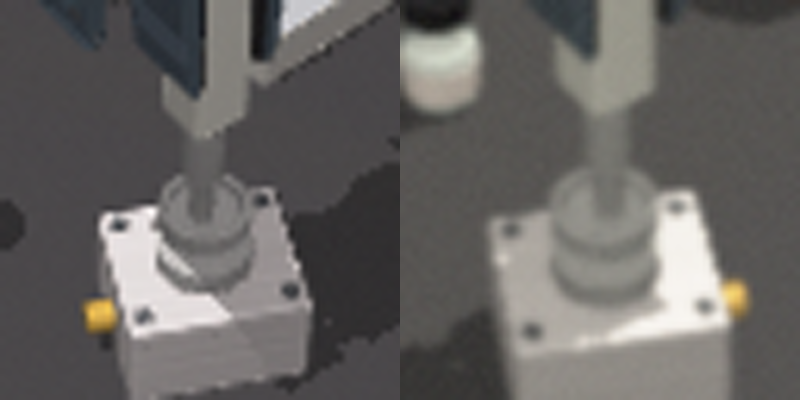

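The nozzle sits in the middle of the dish (200,215 left; 607,205 right). The rim is down about 7.7 mm and the force is about 6 N, which is half stroke. Handing in.

```bash
python3 -c "
from rig import r
print(r.job_done())"
```

```text
the job is handed in; nothing more can be done
None
```

The job is handed in, with no verdict returned: the pen was held still about 30 mm above the inlet dish for over 2 s, and now, still gripped and upright, keeps the valve pressed about 7.7 mm, close to half its stroke; the arm stayed clear of the vent valve and bystanders, though I did not re-measure them.

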